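Push the thermometer case into the free slot of the rack

TASK

Push the blue thermometer case across the table top with the fingers and, end first, through the gap between the two divider walls of the rack's only empty compartment until it is fully home against the back wall. Keep it flat on the table all the way: do not pinch it or pick it up, and push gently. Leave the mug and the three things already in the rack where they are.

Things in the scene. Friction and masses are not known exactly. Their poses are not given: they have to be found in the camera images.
- case: blue plastic thermometer case, a slim box lying on the table in front of the rack's mouths, up to 0.4 rad askew: 125 mm long (x), 36 wide (y), 24 high (z), vertical corners rounded to 6 mm; loose, 60 to 130 g. Ends alike, either may go in first. Origin: centre of its underside.
- rack: white plastic slot rack lying flat, fixed: 4 compartments 42 mm wide, 110 deep, open above and in front, between 5 walls 8 thick, 32 high, round-nosed; a back wall. No step: the case slides in at table height. Origin: table level, middle of the row of mouths; x into the compartments (roughly to the robot's left, +y), back wall face at x = 110 mm; y across them, centre lines at -75, -25, 25, 75
- liner: thin cork strip (104 x 40 mm, look only, no step) in the empty compartment. Origin: on that compartment's centre line at table height, 55 mm in from the mouth, 55 mm from the back wall; axes parallel to the rack's. With the case fully home, 15 mm of it sticks out of the mouth and its centre lies 7.5 mm from this origin, towards the mouth.
- bottle: small empty amber glass bottle with a white cap, 36 mm across and 90 mm long, lying in another compartment, wholly inside it; loose. Origin: under its middle, on the table.
- spoon: stainless steel spoon, 97 mm long, 24 mm wide at the bowl, 5 mm high, lying in another compartment, wholly inside it; loose. Origin: near its middle, on the table.
- pillbox: grey plastic pill box, 90 x 34 x 20 mm, lying in another compartment, wholly inside it; loose. Origin: centre of its underside.
- mug: cream ceramic mug standing on the table, 82 mm across and 92 mm high, with a handle at its own +y side reaching about 75 mm from its axis; loose. Origin: centre of its underside.
Not all that is in view belongs to the job. Of the things shaped like the case, the blue one is meant.

How it is judged:
By the outcome, as a careful person would: the job done as asked, in the order asked, and still so for the second after the job is handed in, with the robot touching nothing.
It also fails if it takes over 67 s, if anything falls off the work surface, if the arm or the gripper's body presses on something with over 40 N, if the wrist force passes 120 N, or if a joint passes its speed limit or range.

ROBOT

A 6-joint arm with a two-finger parallel gripper is mounted at the origin on the work surface. World frame = base frame: x ahead of the robot, y to its left, z up, the work surface at z = 0. Lengths are in m, angles in rad, forces in N, time in s.
With the tool pointing down it reaches from about 0.275 to 0.775 m from the base axis. Payload 14.6 kg.
Tool frame: the origin (TCP) lies midway between the tips of the shut fingers; the grasp point (between the pads) lies 19 mm behind it (bot.tcp_to_grasp is the z of the grasp point in the tool frame, in m); z points along the fingers, y is the line along which they close (so a half turn about z gives the same grasp; the last joint's range is limited). The gripper opens to 85 mm and grips with 20 to 120 N. Pads are 22 mm wide; open, the fingers measure 114 mm over their backs; the gripper's body (76 mm by 85 mm) begins 54 mm behind the grasp point. The pads swing forward as they close: fully open they stand 13 mm farther back than shut.
Start: joints at [-1.359, 0.263, -0.048, 1.259, 0, 1.415], TCP at [0.188, -0.49, 0.231] pointing down, gripper open.
Joint ranges: [-2.65, 2.65], [-0.89, 1.7], [-1.18, 1.37], [-2.13, 2.11], [-1.35, 1.29], [-3.14, 3.14]. Speed limits (rad/s): [1.89, 1.89, 2.57, 2.79, 3.14, 3.14].

INTERFACE

Orientations are given as a 3x3 rotation matrix whose columns are the frame's x, y, z axes.
In Python, from cell import bot gives the robot as it stands. Calls block until the motion is done:
- bot.reach(position, orientation): joint-space move of the TCP to a pose.
- bot.move_linear(position, max_speed=0.15, ori=None, contact_N=None): straight line of the TCP; ori=None keeps the orientation; max_speed is the mean speed in m/s. With contact_N (N) it stops when the force on the tool has changed by that much, and returns True; else False.
- bot.movej(angles): joint-space move.
- bot.release() and bot.close(): open the fingers fully, or close them until they stop; the grip force is fixed at half the most.
- bot.dwell(seconds).
- bot.solve_ik(position, orientation): joint angles nearest the present ones, or None.
- bot.observe(): the state.
- bot.camera(name): name is "scene" or "top" or "wrist"; returns the picture (480x640x3 uint8, red, green, blue); there is no depth.
- bot.calibration(name): a dict with "fx", "fy", "cx", "cy" (pixels), "extrinsics" (4x4, takes a point from world to camera coordinates); the wrist camera has in their place "mount" (4x4, takes a point from camera to tool coordinates, whose origin is the TCP and whose axes are the flange's). Camera axes: x right, y up, looking along -z (the intrinsics and any distortion apply to the point x, -y, -z); pixel columns grow to the right and rows downward; lengths in m; the calibration is good to about 2 mm. A picture is of the moment at which its call begins: read the wrist's pose just before it. calibration takes no time and is no camera call.
A pose or a line that the arm cannot do raises bot.PlanningError and nothing moves.
- bot.job_done(): hands the job in; it is judged then, once.
The state is a dict: "clock": time; "joint_positions": joint angles; "qd": joint speeds; "tau": joint torques, N m; "tcp_pos": TCP position; "tcp_rot": TCP orientation; "force": force on the tool from outside, world axes, zero at the start; "moment": the same for the moment, N m; "width": finger opening in m; "grip_force": force on a finger pad.
Only numpy, scipy, OpenCV 4.12 (cv2) and the standard library are available. Lean on these libraries where they do the work, as an engineer would, in place of code of your own. Each camera call takes 0.05 s, during which the arm holds its last target. There are 200 camera calls.

## Working session

There is one attempt and no reset: what is moved stays moved. The work goes in short steps, each a Python script; the robot and the scene stay as the last script left them, time stands still between calls to the robot, and variables do not carry over. Pictures are saved under pics/ and viewed, at most 10 in all, crops included, and the job is handed in when it is done.

```bash
mkdir -p pics; ls
python3 - <<'E'
from cell import bot
import cv2,numpy as np
for n in("top","scene"):
    im=bot.camera(n); cv2.imwrite(f"pics/{n}0.png",im[:,:,::-1]); c=bot.calibration(n); print(n,c)
print(bot.calibration("wrist")); s=bot.observe(); print(s["clock"],s["tcp_pos"],s["tcp_rot"],bot.tcp_to_grasp)
E
```

```text
pics
top {'fx': 524.4499740985581, 'fy': 524.4499740985581, 'cx': 317.70709443369464, 'cy': 238.59481996966844, 'extrinsics': array([[-0.00223873, -0.99998858, -0.0042225 , -0.14953924],
       [ 0.98365829, -0.00296232,  0.18002107, -0.54594053],
       [-0.18003152, -0.00375048,  0.98365369, -0.79851493],
       [ 0.        ,  0.        ,  0.        ,  1.        ]])}
scene {'fx': 612.2945712839328, 'fy': 612.2945712839328, 'cx': 314.191470280228, 'cy': 247.39062702638674, 'extrinsics': array([[ 0.81508385,  0.57916512, -0.01435546, -0.33571638],
       [-0.49205964,  0.70515079,  0.51052882,  0.37304079],
       [ 0.30580325, -0.40906005,  0.8597408 , -1.40492813],
       [ 0.        ,  0.        ,  0.        ,  1.        ]])}
{'fx': 409.92674009232394, 'fy': 409.92674009232394, 'cx': 314.9868117224593, 'cy': 239.3221687261256, 'mount': array([[-8.04026494e-04,  9.56835485e-01,  2.90628988e-01,
         7.27047239e-02],
       [ 9.99999438e-01,  5.68503467e-04,  8.94823858e-04,
         1.10259816e-03],
       [ 6.90975633e-04,  2.90629544e-01, -9.56835404e-01,
        -1.42962366e-01],
       [ 0.00000000e+00,  0.00000000e+00,  0.00000000e+00,
         1.00000000e+00]])}
0.1 [ 0.18822968 -0.48984364  0.23087501] [[ 9.33489480e-01  3.58604744e-01 -1.69841565e-04]
 [ 3.58604743e-01 -9.33489041e-01  9.21647516e-04]
 [ 1.71961932e-04 -9.21254251e-04 -9.99999561e-01]] -0.0187
```

View pics/top0.png

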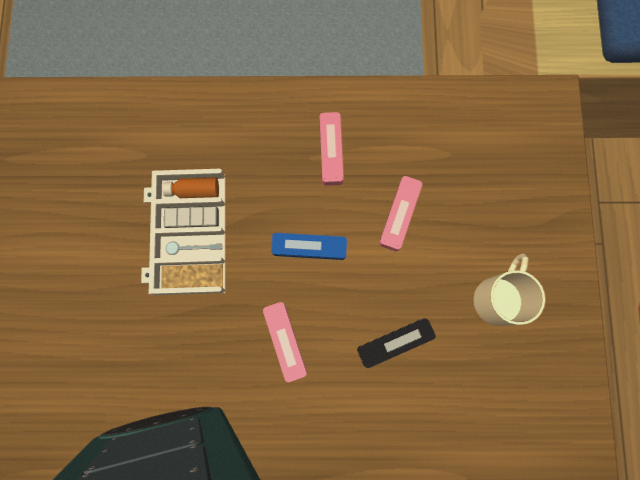

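View pics/scene0.png

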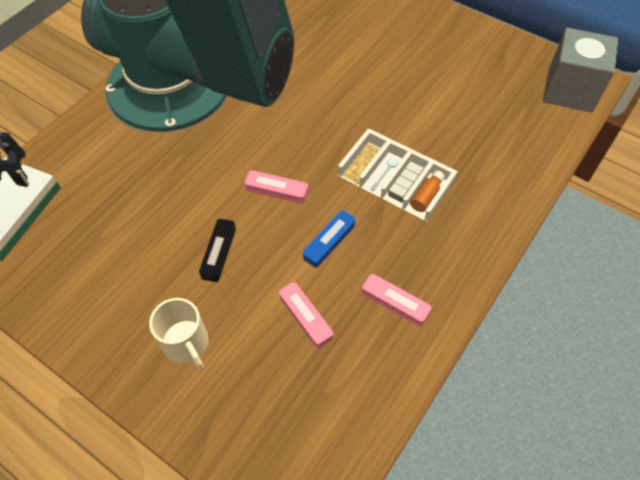

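The top view shows the rack's left compartments: bottle (row 188), pill box (217), spoon (247). The empty cork one is at about (191,277). Box-shaped things in the top view: blue (309,246), pink (332,148), (401,213) and (285,342), black (397,343). Only the blue one fits. I'll measure and check it in an enlarged crop.

```bash
cat > h.py <<'E'
from cell import bot
import cv2,numpy as np
def cam(n):
    c=bot.calibration(n); E=np.array(c["extrinsics"]); return c,E[:3,:3],E[:3,3]
def ray(n,uv):
    c,R,t=cam(n); uv=np.atleast_2d(uv).astype(float)
    d=np.c_[(uv[:,0]-c["cx"])/c["fx"],-(uv[:,1]-c["cy"])/c["fy"],-np.ones(len(uv))]@R
    return -R.T@t,d
def plane(n,uv,z):
    o,d=ray(n,uv); return (o+d*((z-o[2])/d[:,2])[:,None])
def tri(a,b):
    (o1,d1),(o2,d2)=ray("top",a),ray("scene",b); d1,d2=d1[0],d2[0]
    k=np.linalg.lstsq(np.c_[d1,-d2],o2-o1,rcond=None)[0]; p,q=o1+k[0]*d1,o2+k[1]*d2
    return (p+q)/2,np.linalg.norm(p-q)
def bluemask(im):
    h=cv2.cvtColor(im,cv2.COLOR_RGB2HSV); return cv2.inRange(h,(100,130,50),(125,255,255))
def big(m,roi=None):
    if roi: k=np.zeros_like(m); x0,y0,x1,y1=roi; k[y0:y1,x0:x1]=m[y0:y1,x0:x1]; m=k
    return max(cv2.findContours(m,cv2.RETR_EXTERNAL,cv2.CHAIN_APPROX_NONE)[0],key=cv2.contourArea)
def case_top(im,z=0.024):
    """case centre, yaw (long axis, near +y) from the outline in the top view, cast on plane z"""
    c=big(bluemask(im),(0,90,600,480))[:,0]
    P=plane("top",c,z)[:,:2]
    (cx,cy),(w,h),a=cv2.minAreaRect((P*1000).astype(np.float32))
    bx=cv2.boxPoints(((cx,cy),(w,h),a)); e=[bx[1]-bx[0],bx[2]-bx[1]]; e=max(e,key=np.linalg.norm)
    e=e*np.sign(e[1]); return np.array([cx,cy])/1000,np.arctan2(e[1],e[0]),sorted((w,h))
E
python3 - <<'E'
from h import *
t=cv2.imread("pics/top0.png")[:,:,::-1].copy(); s=cv2.imread("pics/scene0.png")[:,:,::-1].copy()
print("case",case_top(t))
def label(im,roi):
    m=bluemask(im); c=big(m,roi); f=np.zeros_like(m); cv2.drawContours(f,[cv2.convexHull(c)],-1,255,-1); f=cv2.erode(f,np.ones((3,3)))
    h=cv2.cvtColor(im,cv2.COLOR_RGB2HSV); w=cv2.inRange(h,(0,0,130),(179,90,255))&f
    M=cv2.moments(big(w)); return M["m10"]/M["m00"],M["m01"]/M["m00"]
a,b=label(t,(250,220,360,270)),label(s,(290,200,370,275)); print(a,b,"label",tri(a,b))
A=cv2.resize(t[160:300,135:355],None,fx=3.6,fy=3.6,interpolation=cv2.INTER_CUBIC)
B=cv2.resize(s[120:270,290:470],None,fx=3.3,fy=3.3,interpolation=cv2.INTER_CUBIC)
cv2.imwrite("pics/cropA.png",A[:,:,::-1]); cv2.imwrite("pics/cropB.png",B[:,:,::-1])
E
```

```text
case (array([ 0.53816461, -0.13579562]), np.float32(1.5086083), [38.086360931396484, 123.572998046875])
(302.73576455534226, 244.35060780550222) (332.1015625, 231.4140625) label (array([ 0.5415574 , -0.12502684,  0.02307071]), np.float64(0.002512762523908385))
```

View pics/cropA.png

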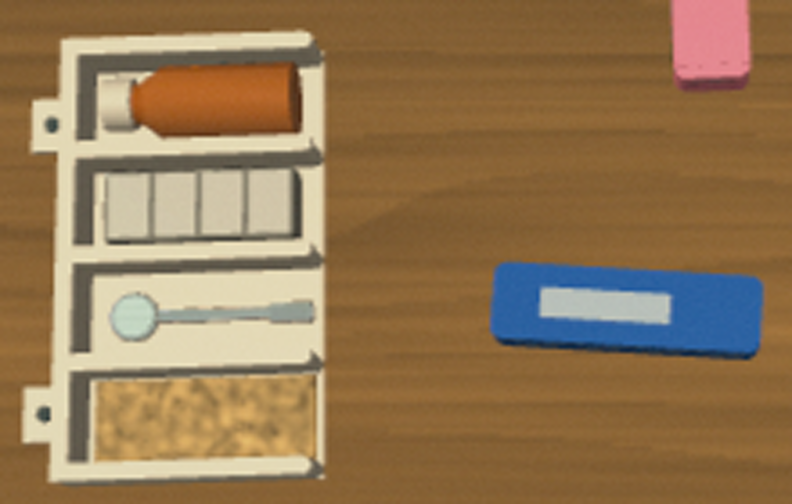

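View pics/cropB.png

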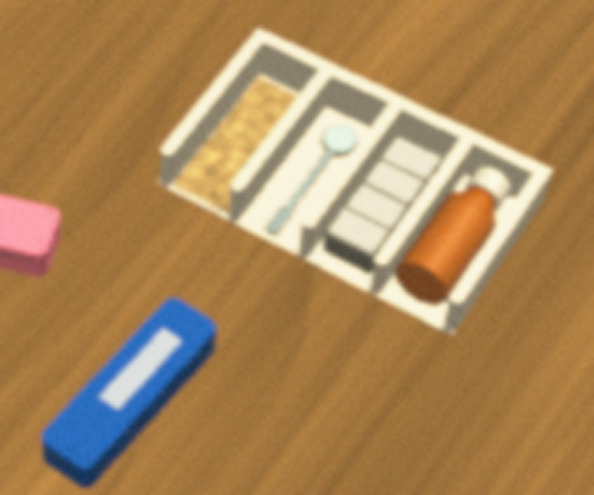

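The crops show the blue case, the only blue one, at top (309,246). The cork-lined empty compartment is the one nearest the robot, with its mouth at column ~225 and rows ~265–290. Next: the wall edges, the lane and the mouth.

```bash
cat >> h.py <<'E'
def rack_top(im):
    """lane centre at the mouth, rack x direction, from the walls' near top edges (z=.032)"""
    g=cv2.GaussianBlur(im.max(2).astype(np.float32),(1,3),0); pts=[]
    for k,r in enumerate((174,203,232,262,291.5)):
        for u in range(168,219,2):
            rr=np.arange(int(r)-5,int(r)+6); d=-(g[rr+1,u]-g[rr-1,u]); i=int(np.clip(d.argmax(),1,9))
            a,b,c=d[i-1:i+2]; o=np.clip(.5*(a-c)/(a-2*b+c-1e-9),-.5,.5)
            pts.append((k,u,rr[i]+o))
    pts=np.array(pts); P=plane("top",pts[:,1:],.032)
    # x = x0 + s*y - 0.05*k*sc
    A=np.c_[np.ones(len(P)),P[:,1],-pts[:,0]]; w=np.ones(len(P))
    for _ in range(20):
        q=np.linalg.lstsq(A*w[:,None],P[:,0]*w,rcond=None)[0]; e=P[:,0]-A@q; w=1/np.sqrt(1+(e/.001)**2)
    ks=[np.median(e[pts[:,0]==k])*1000 for k in range(5)]
    s=q[1]; ux=np.array([s,1])/np.hypot(s,1)
    return q,ux,ks
E
python3 - <<'E'
from h import *
t=cv2.imread("pics/top0.png")[:,:,::-1].copy()
q,ux,ks=rack_top(t); print("spacing",q[2],"slope",q[1],"x0",q[0],"resid mm",np.round(ks,2))
print("tip tri",tri((225.3,290.5),(339.4,167)))
# white extent along rows on the walls -> tip column
for r in (172,201,230,260,288):
    row=t[r-1:r+2,215:235].max(2).mean(0); print(r,row.astype(int))
h=cv2.cvtColor(t,cv2.COLOR_RGB2HSV)
print(h[225:270,309,2], h[225:270,335,2])
E
```

```text
spacing 0.04987314417989786 slope -0.029733837335609165 x0 0.6627325541897588 resid mm [ 0.05 -0.03 -0.08  0.05  0.03]
tip tri (array([0.46703681, 0.0029753 , 0.03081743]), np.float64(0.009705989522640584))
172 [199 199 198 192 191 176 131 108 121 129 130 130 131 129 132 131 130 130
 130 130]
201 [192 184 181 182 171 163 127 124 163 193 144 125 124 124 124 124 123 124
 123 124]
230 [200 194 191 192 191 176 130 113 153 183 143 126 128 127 126 126 126 127
 127 127]
260 [191 191 192 191 186 165 121 101 114 150 141 134 135 136 136 135 135 135
 136 136]
288 [227 226 227 226 227 216 150 123 160 186 148 133 134 133 132 133 133 133
 133 133]
[137 139 138 140 142 145 141 140 142 101 158 160 160 161 161 161 184 191
 190 190 191 191 191 192 169 162 162 162 164 163 160  81  64 133 143 142
 142 142 142 137 138 140 142 144 145] [142 140 139 140 144 148 144 134 130 128 130 156 160 161 160 161 159 162
 160 159 159 163 162 162 162 161 162 162 161 163 163 161 120  69  81 144
 148 143 144 139 138 139 141 142 145]
```

Wall spacing comes out at 49.9 mm with residuals under 0.1 mm. The triangulated heights are case top 23 mm and wall top 31 mm, as they should be. Next comes the sideways push with open fingers across the case's long side, which also squares it to the rack.

```bash
sed -i 's/(100,130,50),(125,255,255)/(100,130,125),(125,255,255)/' h.py
cat >> h.py <<'E'
t0=cv2.imread("pics/top0.png")[:,:,::-1].copy()
q,ux,_=rack_top(t0); n=np.array([ux[1],-ux[0]])   # n: lateral, about +x
my=np.median(plane("top",[(220.8,r) for r in (172,201,230,260,288)],.032)[:,1])
mouth=np.array([q[0]+q[1]*my-3.5*q[2]+.004,my])   # lane centre at the mouth
def rel(p): d=np.asarray(p)[:2]-mouth; return np.array([d@ux,d@n])   # (into, lateral)
def wp(a,l,z): return np.r_[mouth+a*ux+l*n,z]
def case(name=None):
    # label hole is inside the outline; far shadow side excluded by V
    im=bot.camera("top"); 
    if name: cv2.imwrite(f"pics/{name}.png",im[:,:,::-1])
    c,y,s=case_top(im); return rel(c)*1000,y-np.arctan2(ux[1],ux[0]),s
def R(tx):
    z=np.array([0,0,-1.]); x=np.r_[tx,0]; return np.c_[x,np.cross(z,x),z]
E
python3 - <<'E'
from h import *
print("mouth",mouth,"floor mouth y",plane("top",(224.9,288),0)); print("case into,lat,dyaw",case())
(a,l),_,_=case(); a/=1e3;l/=1e3
O=R(n); f0=bot.observe()["force"]
for z in (.08,): bot.reach(wp(a,l+.065,z),O)
print("hit",bot.move_linear(wp(a,l+.065,-.003),.1,contact_N=5))
s=bot.observe(); print(s["tcp_pos"],s["width"],s["clock"],s["force"]-f0)
print("hit",bot.move_linear(wp(a,.034,-.003),.04,contact_N=6)); s=bot.observe(); print(s["force"],s["clock"])
print(rel(s["tcp_pos"]),"case",case("p1"))
E
```

```text
mouth [0.4918925  0.00955312] floor mouth y [[0.47044157 0.00570485 0.        ]]
case into,lat,dyaw (array([-146.7945898,   43.398112 ]), np.float64(-0.09196456339922365), [35.13996887207031, 123.57311248779297])
hit False
[ 0.60497215 -0.13411628 -0.00241209] 0.08539780211944518 3.225 [ 2.31425735 -0.26079549 -0.17364013]
hit False
[ 0.01213442 -0.7781544  -0.11186785] 5.2333
[-0.14678251  0.0340635 ] case (array([-194.68503126,    2.34692909]), np.float64(1.5382289085093457), [31.320646286010742, 34.81958770751953])
```

View pics/p1.png

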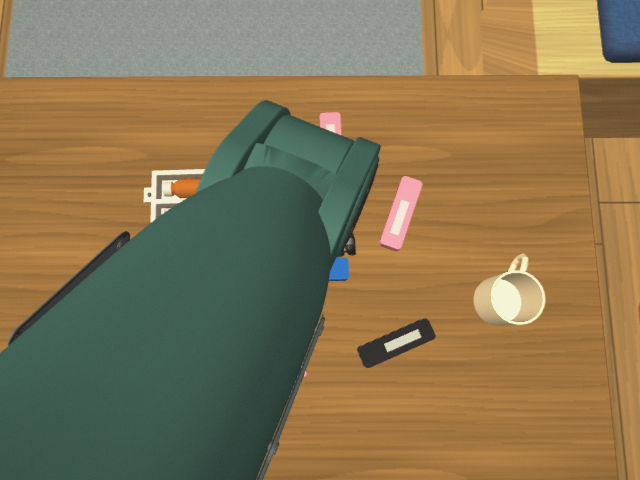

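The arm hides most of the case. Its visible end, near (338,268), puts it about 2.3 mm off the lane, so I'll push 2 mm more, back away and look from the end-push start.

Run:
```python
from h import *
a=-.1468
bot.move_linear(wp(a,.032,-.003),.02,contact_N=6)
bot.move_linear(wp(a,.06,-.003),.1); bot.move_linear(wp(a,.06,.08),.15)
bot.reach(wp(-.27,0,.08),R(ux)); bot.close()
s=bot.observe(); print(s["width"],s["clock"],s["joint_positions"]); print("case",case("p2"))
```

```text
0.0001467610655537518 9.025 [-6.24700573e-01  4.15503097e-01 -2.45115925e-01  9.10184734e-01
  3.40927683e-05  9.16439606e-01]
case (array([-91.49215501,  14.36124837]), np.float64(0.7637306842509228), [7.088766098022461, 17.444183349609375])
```

View pics/p2.png

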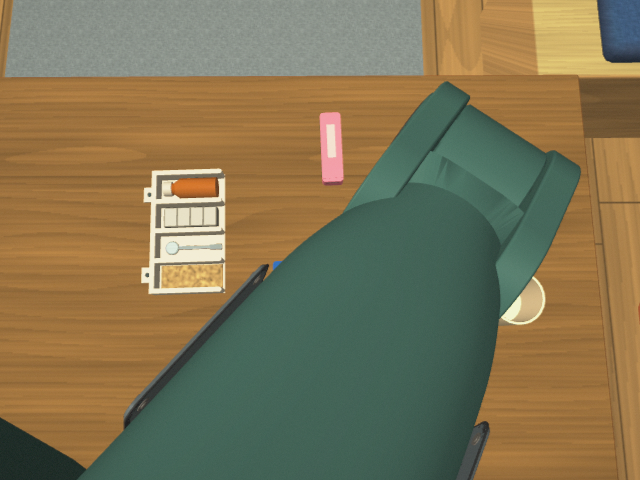

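The arm covers the case in the top view (only a speck at (277,265)). I'll use the scene camera instead, tied to the top one through the first picture pair.

```bash
cat >> h.py <<'E'
def case_scene(im):
    m=bluemask(im); c=big(m,(100,60,480,400))[:,0]; P=plane("scene",c,.024)[:,:2]*1000
    (cx,cy),(w,h),a=cv2.minAreaRect(P.astype(np.float32))
    bx=cv2.boxPoints(((cx,cy),(w,h),a)); e=max([bx[1]-bx[0],bx[2]-bx[1]],key=np.linalg.norm); e=e*np.sign(e[1])
    return rel(np.array([cx,cy])/1e3)*1e3,np.arctan2(e[1],e[0])-np.arctan2(ux[1],ux[0]),sorted((w,h))
E
python3 - <<'E'
from h import *
s0=cv2.imread("pics/scene0.png")[:,:,::-1].copy()
print(cv2.cvtColor(s0,cv2.COLOR_RGB2HSV)[225:275,318,2])
print("base",case_scene(s0))
im=bot.camera("scene"); cv2.imwrite("pics/s2.png",im[:,:,::-1]); print("now",case_scene(im))
w=bot.camera("wrist"); cv2.imwrite("pics/w2.png",np.hstack([cv2.resize(im[100:340,200:520],(400,300)),cv2.resize(w,(400,300))])[:,:,::-1])
E
```

```text
[176 177 176 173 170 168 167 157 139 153 181 189 192 193 194 195 195 193
 191 195 193 194 192 191 192 193 193 195 192 192 194 190 195 189 172 146
 112  88  88  87  82 106 147 170 171 165 162 160 160 155]
base (array([-146.77685735,   47.13283281]), np.float64(-0.09166808989611086), [35.869728088378906, 124.54835510253906])
now (array([-148.57355867,    4.58358635]), np.float64(0.0010922345820385537), [35.8696174621582, 124.2376480102539])
```

View pics/w2.png

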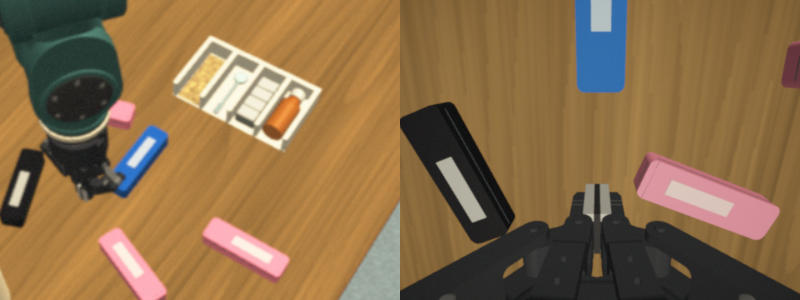

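The scene view shows the case squared to the rack (0.001 rad) and 0.9 mm off the lane. The wrist view shows the shut fingers at (597,190) directly behind its end at (600,90), with free table between. I'll push the end to just before the mouth, then check.

Run:
```python
from h import *
print("hit",bot.move_linear(wp(-.27,.0005,.010),.1,contact_N=5))
print("hit",bot.move_linear(wp(-.145,.0005,.010),.05,contact_N=6))
s=bot.observe(); print(s["clock"],rel(s["tcp_pos"])*1e3,s["tcp_pos"][2])
im=bot.camera("scene"); cv2.imwrite("pics/s3.png",im[:,:,::-1]); r=case_scene(im); print(r[0]-[0,3.7],r[1:]); print("top",case("t3"))
```

```text
hit False
hit False
12.675 [-145.05387714    0.50773544] 0.009997173143472895
[-49.19910517   0.8449824 ] (np.float64(0.0013891849223095498), [36.00947570800781, 77.9330825805664])Traceback (most recent call last):
  File "<stdin>", line 5, in <module>
  File "h.py", line 53, in case
    c,y,s=case_top(im); return rel(c)*1000,y-np.arctan2(ux[1],ux[0]),s
          ~~~~~~~~^^^^
  File "h.py", line 22, in case_top
    c=big(bluemask(im),(0,90,600,480))[:,0]
      ~~~^^^^^^^^^^^^^^^^^^^^^^^^^^^^^
  File "h.py", line 19, in big
    return max(cv2.findContours(m,cv2.RETR_EXTERNAL,cv2.CHAIN_APPROX_NONE)[0],key=cv2.contourArea)
ValueError: max() iterable argument is empty
```

It is on track: 0.8 mm lateral, 0.001 rad, front end 10 mm short of the mouth. Pushing in now.

Run:
```python
from h import *
def st(k):
    s=bot.observe(); im=bot.camera("scene"); cv2.imwrite(f"pics/{k}.png",im[:,:,::-1]); r=case_scene(im)
    print(k,s["clock"],np.round(rel(s["tcp_pos"])*1e3,1),np.round(s["force"],1),r[0]-[0,3.7],r[1:])
h=bot.move_linear(wp(-.09,.0005,.010),.04,contact_N=6); print(h); st("s4")
if not h:
    h=bot.move_linear(wp(-.036,.0005,.010),.04,contact_N=6); print(h); st("s5")
    if not h: print(bot.move_linear(wp(-.019,.0005,.010),.015,contact_N=4)); st("s6")
```

```text
False
s4 14.3 [-90.2   0.5] [-0.3 -0.2  1.1] [ 7.82628403 -0.23565426] (np.float64(0.10851136776837889), [34.16357421875, 75.12335205078125])
False
s5 15.85 [-36.1   0.5] [ 0.4  0.7 -1.3] [66.09368543 -2.3820211 ] (np.float64(0.002982536286445292), [32.562705993652344, 67.8964614868164])
True
s6 16.5417 [-28.3   0.5] [ 0.6 -2.5  1.7] [73.98946702 -1.87341609] (np.float64(0.002982655495734843), [31.498371124267578, 66.00938415527344])
```

It stopped at 4 N about 3 mm before my estimate. The mouth was measured 4 mm apart at the wall-top and floor edges, so this may be home. I'll press once more gently, then back off and look.

Run:
```python
from h import *
print(bot.move_linear(wp(-.019,.0005,.010),.01,contact_N=7)); s=bot.observe(); print(rel(s["tcp_pos"])*1e3,s["force"])
bot.move_linear(wp(-.10,.0005,.010),.1); bot.move_linear(wp(-.10,.0005,.12),.2)
bot.movej([-1.359,0.263,-0.048,1.259,0,1.415]); print(bot.observe()["clock"])
print(case("t7")); t=cv2.imread("pics/t7.png")
s=bot.camera("scene")[:,:,::-1]
print("others moved px:",(cv2.absdiff(t,cv2.imread("pics/top0.png")).max(2)>40)[160:264,140:228].sum())
A=cv2.resize(t[160:300,135:275],(480,480),interpolation=cv2.INTER_CUBIC); B=cv2.resize(s[125:222,330:462],(320,235),interpolation=cv2.INTER_CUBIC)
o=np.zeros((480,800,3),np.uint8); o[:,:480]=A; o[:235,480:]=B; cv2.imwrite("pics/v7.png",o)
# gap to back wall: brightness along the lane row
print(t[277,148:232].tolist()[0:30:1])
```

```text
True
[-28.36781537   0.35763271] [ 1.04256858 -0.67686042  1.87058518]
20.35
(array([45.21593334,  1.0011705 ]), np.float64(-0.00204094317522463), [35.45828628540039, 122.22197723388672])
others moved px: 29
[[169, 202, 214], [182, 217, 226], [182, 217, 227], [182, 217, 227], [183, 217, 226], [163, 195, 209], [101, 120, 131], [112, 93, 77], [153, 98, 51], [163, 101, 48], [162, 99, 45], [159, 97, 41], [161, 99, 46], [160, 97, 44], [160, 98, 43], [161, 100, 47], [162, 99, 45], [161, 99, 46], [161, 99, 46], [163, 101, 48], [162, 98, 44], [182, 178, 170], [187, 192, 187], [187, 191, 186], [186, 192, 185], [187, 190, 185], [185, 191, 185], [184, 191, 183], [185, 191, 184], [186, 192, 185]]
```

View pics/v7.png

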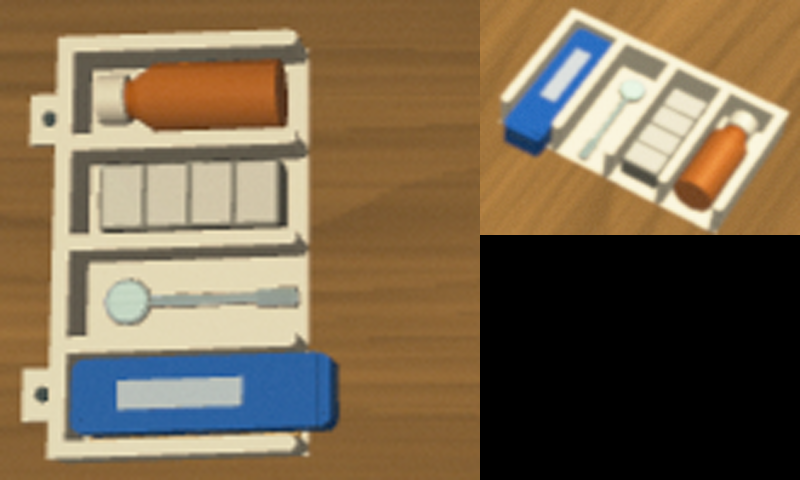

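The case sits square in the cork compartment, from (70,395) to (338,392) in the crop. The one-pixel dark line at the back wall matches the parallax of the taller wall: the edges are about 0.3 mm apart. It resisted a further 7 N push without moving, so it is home. Bottle, pill box and spoon look unmoved, so I'm handing in.

```bash
python3 -c "
from cell import bot
print(bot.job_done(), bot.observe()['clock'])"
```

```text
the job is handed in; nothing more can be done
the job is handed in; nothing more can be done
```

The blue case is flat and fully home in the empty compartment, pushed there without pinching or lifting; the things in the rack look unmoved, the arm never came near the mug, and the job was handed in at about 20 s.

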